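# Lay the dish brush in the drying tray beside the spoon

## Task

Pick up the wooden dish brush and lay it bristles down in the empty half of the blue drying tray, parallel to the spoon with its head at the same end as the spoon's bowl, roughly centred along the tray so that all of it lies flat on the tray floor. Set it down rather than drop it, and do not disturb the spoon or the glass tumbler.

Things in the scene. Friction and masses are not known exactly. Their poses are not given: they have to be found in the camera images.
- dish_brush: Pale wooden dish brush, bristles down, 237 long, 90 g. Origin: underside of the bristles at the centre of the round head (48 across, 34 high); z up, x from handle to head. Handle: round bar, 18 thick, along -x to x = -213; centreline 27 high at the head, 19 at x = -110, 9 at the end. Grip near x = -75 (centreline 22 high, near the centre of mass). All in mm.
- tray: Blue drying tray fixed to the worktop, 320 mm long (x) by 240 mm wide (y), floor 3 mm thick, rim walls 4 mm thick and 20 mm high. Origin: centre of underside; z up. The spoon lies in the +y half, bowl towards +x; the -y half is empty. A brush well placed has its origin near x = +94, y = -53 mm in the tray's axes.
- spoon: Steel spoon, 220 mm long, loose, lying in the tray's +y half about 65 mm from its middle line, along the tray's x within 3 degrees. Origin: underside, mid-length; x points from handle to bowl, z up.
- tumbler: Clear glass tumbler standing upright on the worktop between tray and brush, 70 mm across, 115 mm high, loose. Origin: centre of its underside.
There are look-alikes about, which are no part of the job. There is more than one size of the dish_brush; the one meant has the size given above. Several things have the shape of the spoon; the one meant has the colours described above.

How it is judged:
By the outcome, as a careful person would: the job done as asked, in the order asked, and still so for the second after the job is handed in, with the robot touching nothing.
It also fails if it takes over 42 s, if anything falls off the work surface, if the arm or the gripper's body presses on something with over 40 N, if the wrist force passes 120 N, or if a joint passes its speed limit or range.

## Robot

A 6-joint arm with a two-finger parallel gripper is mounted at the origin on the work surface. World frame = base frame: x ahead of the robot, y to its left, z up, the work surface at z = 0. Lengths are in mm, angles in rad, forces in N, time in s.
With the tool pointing down it reaches from about 325 to 900 mm from the base axis. Payload 3.5 kg.
Tool frame: the origin (TCP) lies midway between the tips of the shut fingers; the grasp point (between the pads) lies 19 mm behind it; z points along the fingers, y is the line along which they close (so a half turn about z gives the same grasp; the last joint's range is limited). The gripper opens to 85 mm and grips with 20 to 120 N. Pads are 22 mm wide; open, the fingers measure 114 mm over their backs; the gripper's body (76 mm by 85 mm) begins 54 mm behind the grasp point. The pads swing forward as they close: fully open they stand 13 mm farther back than shut.
Start: joints at [-0.103, 0.276, -0.026, 1.268, 0, 1.467], TCP at [624.997, -0.01, 231.313] pointing down, gripper open.
Joint ranges: [-3.12, 3.12], [-0.85, 1.88], [-1.08, 1.24], [-1.95, 2.15], [-1.57, 1.53], [-3.14, 3.14]. Speed limits (rad/s): [2.57, 2.57, 3.14, 3.14, 3.14, 3.14].

## Interface

Orientations are given as a unit quaternion [w, x, y, z].
In Python, from station import arm gives the robot as it stands.
- The arm moves only by the shell command python3 -m creep 'ROWS'. ROWS is JSON, a list of rows, each a list of 3 entries, a list of its own where there are three numbers: the shift along the tool's x, y, z in m, then the turn, a rotation vector about the tool's x, y, z in rad, then the opening in per cent of the stroke, from 0 (shut) to 100 (fully open). A call has exactly 10 rows; each row shifts and turns the commanded pose from where the row before left it, along the tool's axes as they then stand; what a row does not reach is not made up. A row lasts 1/12 s, in which the tool goes at most 41.7 mm and 7.16 degrees, less where a joint would pass 70% of its speed; a pose out of reach is approached as far as the arm can. A call is refused whole if a number of a shift passes 0.0417 or a number of a turn 0.125, either way. A call with a gripper value outside its range is refused whole. The fingers move at their own pace and stop on an object; the grip force is fixed at half the most. Time passes only in rows, so rows that do not move let the fingers close, or fill a call up. It gives the time, the measured TCP pose, the force, the opening and the grip force at its end, in the units of the state.
- arm.observe(): the state, without advancing time (a new reading comes with each control period).
- arm.snapshot(name): name is "scene" or "side" or "wrist"; returns a dict with "color" (384x512x3 uint8, red, green, blue), "mtx" (3x3 intrinsics, pixels), "rvec" (rotation vector, rad) and "tvec" (3), from world to camera coordinates, as OpenCV has them. Camera axes: x right, y down, z forward; pixel columns grow to the right and rows downward; lengths in mm; the calibration is good to about 2 mm. A picture is of the moment at which its call begins. There is no depth.
- arm.finish_job(): hands the job in; it is judged then, once.
The state is a dict: "t": time; "joint_pos": joint angles; "dq": joint speeds; "effort": joint torques, N m; "tool_pos": TCP position; "orientation": TCP orientation; "wrist_force": force on the tool from outside, world axes, zero at the start; "ft_torque": the same for the moment, N m; "opening": opening from 0.0 (shut) to 1.0 (fully open); "grip_force": force on a finger pad.
Only numpy, scipy, OpenCV 4.12 (cv2) and the standard library are available. Lean on these libraries where they do the work, as an engineer would, in place of code of your own. Each camera call takes 0.05 s, during which the arm holds its last target. There are 200 camera calls.

## Working session

There is one attempt and no reset: what is moved stays moved. The work goes in short steps, Python scripts to look and compute and a shell command to move; the robot and the scene stay as the last step left them, time stands still between calls to the robot, and variables do not carry over. Pictures are saved under pics/ and viewed, at most 10 in all, crops included, and the job is handed in when it is done.

```bash
ls; mkdir -p pics; cat > h.py <<'E'
import numpy as np, cv2
from station import arm
def snap(n,f=None):
    s=arm.snapshot(n); s['R']=cv2.Rodrigues(np.array(s['rvec'],float))[0]; s['t']=np.array(s['tvec'],float).ravel(); s['K']=np.array(s['mtx'],float)
    if f: cv2.imwrite('pics/'+f,cv2.cvtColor(s['color'],cv2.COLOR_RGB2BGR))
    return s
def ray(s,uv):
    d=s['R'].T@np.linalg.inv(s['K'])@np.array([uv[0],uv[1],1.]); return -s['R'].T@s['t'],d
def onplane(s,uv,z):
    c,d=ray(s,uv); return c+d*(z-c[2])/d[2]
def proj(s,p):
    q=s['K']@(s['R']@np.array(p,float)+s['t']); return q[:2]/q[2]
E
python3 - <<'E'
from h import *
a=snap('scene'); b=snap('side')
im=np.hstack([a['color'],b['color']])
for n,s in(('scene',a),('side',b)):
    cv2.imwrite(f'pics/{n}0.png',cv2.cvtColor(cv2.resize(s['color'],(768,576),interpolation=cv2.INTER_CUBIC),cv2.COLOR_RGB2BGR)); print(n,-s['R'].T@s['t'],s['K'][0,0])
print(arm.observe())
E
```

```text
pics
scene [1518.21722023  564.07144082  799.17066753] 490.13363509439387
side [-113.60136518 -685.61795744  789.32793023] 419.9072464327651
{'t': 0.1, 'joint_pos': array([-1.03406732e-01,  2.77078494e-01, -2.77548069e-02,  1.26804871e+00,
       -1.57140050e-06,  1.46741643e+00]), 'dq': array([-0.00224662, -0.00073955,  0.00237125,  0.0004384 ,  0.00019573,
        0.00102926]), 'effort': array([ 8.02060767e-04, -4.46709216e+01,  2.96128178e+01,  8.47860065e-03,
       -4.56193129e-05,  5.66283830e-06]), 'tool_pos': array([6.24270286e+02, 6.11024284e-02, 2.30252956e+02]), 'orientation': array([-8.09073233e-04,  7.07115882e-01,  7.07096911e-01, -6.57965521e-04]), 'wrist_force': array([0.00881649, 0.34922543, 0.03858132]), 'ft_torque': array([-0.00985279,  0.00662754,  0.03472769]), 'grip_force': 0.0, 'opening': 1.0004318597588884}
```

View pics/scene0.png

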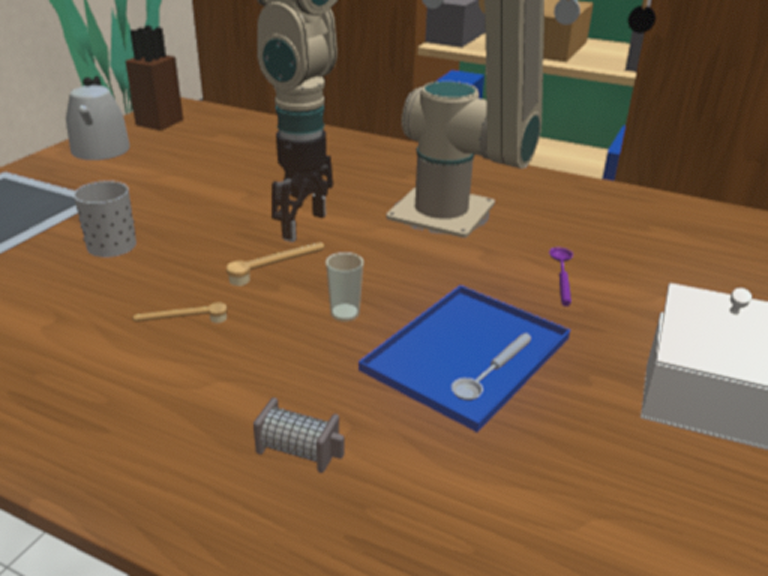

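View pics/side0.png

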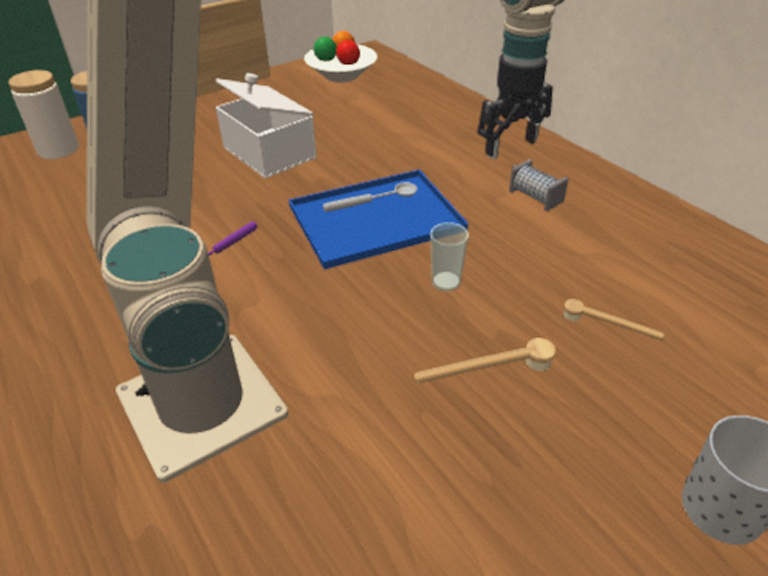

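Scene view (768 px scale): brush A has its head at (238,268) and handle end at (323,246). Brush B has its head at (217,309) and end at (136,317). The tumbler base is at (345,312), the tray corners are (461,289), (568,333), (477,426) and (361,367), and the spoon runs from (466,388) to (528,340). The purple spoon is a look-alike. Next I measure lengths to tell the brushes apart.

```bash
cat > m.py <<'E'
from h import *
a=snap('scene'); b=snap('side')
k=1/1.5
for n,hs,es,hd,ed in(('A',(238,267),(322,246),(540,348),(418,377)),('B',(217,308),(137,317),(573,306),(661,335))):
  for s,h,e in((a,hs,es),(b,hd,ed)):
    H=onplane(s,np.array(h)*k,34);E=onplane(s,np.array(e)*k,9); print(n,H.round(),E.round(),np.linalg.norm((H-E)[:2]).round())
# precise tray
for s in(a,b):
    hsv=cv2.cvtColor(s['color'],cv2.COLOR_RGB2HSV)
    m=((hsv[...,0]>105)&(hsv[...,0]<125)&(hsv[...,1]>170)&(hsv[...,2]>60)).astype(np.uint8)
    m=cv2.morphologyEx(m,cv2.MORPH_CLOSE,np.ones((5,5)))
    n,l,st,c=cv2.connectedComponentsWithStats(m); cand=[i for i in range(1,n) if st[i,4]>2000]
    i=max(cand,key=lambda i:c[i][1]); cn=max(cv2.findContours((l==i).astype(np.uint8),0,1)[0],key=cv2.contourArea)
    p=cv2.approxPolyDP(cv2.convexHull(cn),4,True)[:,0]
    W=np.array([onplane(s,q,20)[:2] for q in p]); print('tray',p.tolist(),W.round().tolist(),np.linalg.norm(W-np.roll(W,-1,0),axis=1).round())
    # wood brushes
    m=((hsv[...,0]>8)&(hsv[...,0]<26)&(hsv[...,2]>175)&(hsv[...,1]>50)).astype(np.uint8)
    n,l,st,c=cv2.connectedComponentsWithStats(m)
    for i in range(1,n):
        if st[i,4]>60: print('wood',st[i].tolist(),c[i].round())
print('tumbler',onplane(a,(345*k,312*k),0),onplane(b,(446*k,281*k),0))
for s,bo,en in((a,(466,388),(528,340)),(b,(405,189),(327,206))):
    print('spoon',onplane(s,np.array(bo)*k,10).round(),onplane(s,np.array(en)*k,10).round())
c1=a['color'][150:225,80:230];c2=b['color'][190:265,270:450]
f=lambda c:cv2.resize(c,(c.shape[1]*4,300),interpolation=cv2.INTER_CUBIC)[:, :720]
o=np.zeros((600,720,3),np.uint8);o[:300,:600]=f(c1);o[300:]=f(c2);cv2.imwrite('pics/crop.png',o[...,::-1])
E
python3 m.py
```

```text
A [ 497. -238.   34.] [ 303. -155.    9.] 210.0
A [ 489. -246.   34.] [ 304. -163.    9.] 204.0
B [ 636. -186.   34.] [ 700. -323.    9.] 152.0
B [ 609. -208.   34.] [ 700. -331.    9.] 153.0
tray [[306, 196], [378, 221], [319, 281], [246, 243], [270, 219]] [[360.0, 186.0], [385.0, 405.0], [685.0, 342.0], [638.0, 130.0], [514.0, 140.0]] [221. 306. 217. 124. 161.]
wood [280, 23, 44, 15, 238] [308.  31.]
wood [362, 26, 62, 26, 820] [398.  39.]
wood [353, 92, 52, 27, 901] [379. 105.]
wood [260, 126, 69, 29, 602] [295. 142.]
wood [152, 162, 64, 20, 231] [177. 172.]
wood [90, 202, 61, 10, 132] [126. 207.]
tray [[310, 148], [217, 178], [194, 134], [279, 114]] [[633.0, 110.0], [320.0, 153.0], [375.0, 394.0], [679.0, 330.0]] [317. 247. 310. 225.]
wood [352, 3, 17, 6, 63] [360.   6.]
wood [222, 20, 12, 10, 80] [227.  24.]
wood [6, 47, 28, 11, 209] [20. 52.]
wood [48, 47, 11, 10, 76] [54. 52.]
wood [284, 97, 26, 17, 75] [296. 104.]
wood [67, 143, 75, 48, 606] [ 95. 161.]
wood [411, 179, 45, 27, 169] [431. 191.]
wood [84, 192, 43, 24, 193] [ 99. 202.]
wood [172, 196, 25, 37, 161] [182. 212.]
wood [376, 199, 67, 26, 292] [405. 211.]
wood [167, 205, 19, 25, 64] [175. 215.]
wood [77, 223, 114, 96, 3111] [133. 279.]
wood [276, 225, 94, 28, 600] [330. 238.]
wood [196, 240, 24, 24, 141] [207. 254.]
wood [229, 278, 58, 66, 382] [254. 307.]
tumbler [493.12581175   4.87531957   0.        ] [497.01088931   3.17618813   0.        ]
spoon [608. 294.  10.] [430. 347.  10.]
spoon [616. 299.  10.] [437. 344.  10.]
```

View pics/crop.png

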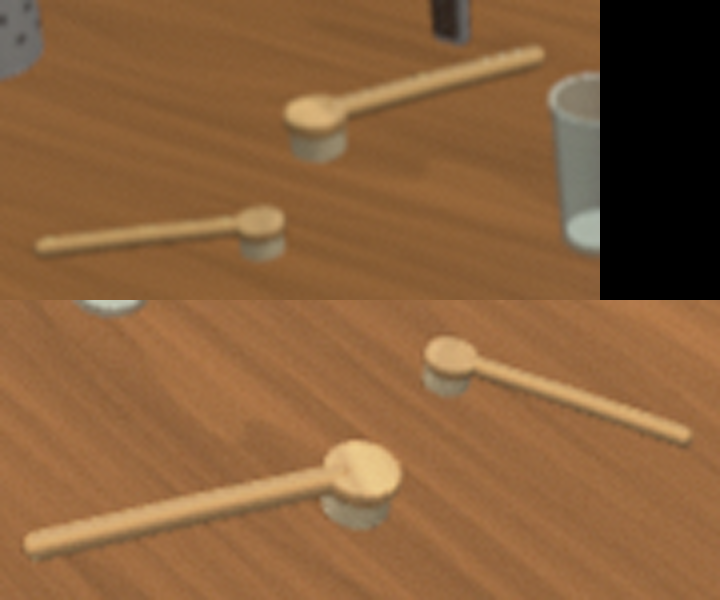

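Brush A (scene (238,268)–(322,246)) measures about 207 mm from head centre to handle end, which fits the 213 mm given. Brush B measures about 152 mm, so it is too small. The crop confirms A is the large brush, with its head toward +x and -y. Next I get a sharper view of the tray.

```bash
python3 - <<'E'
from h import *
w=snap('wrist');a=snap('scene');b=snap('side')
print(-w['R'].T@w['t'],w['R'][2])
r=lambda c,s:cv2.resize(c,s,interpolation=cv2.INTER_CUBIC)
o=np.zeros((600,800,3),np.uint8)
o[:300,:400]=r(w['color'],(400,300)); o[:300,400:]=r(a['color'][187:289,236:386],(400,300))[:, :400]*1
o[300:]=r(b['color'][108:183,185:385],(800,300))
cv2.imwrite('pics/c2.png',o[...,::-1])
E
```

```text
[625.07120176  82.16400612 373.44133041] [-0.00213738 -0.3223573  -0.94661566]
```

View pics/c2.png

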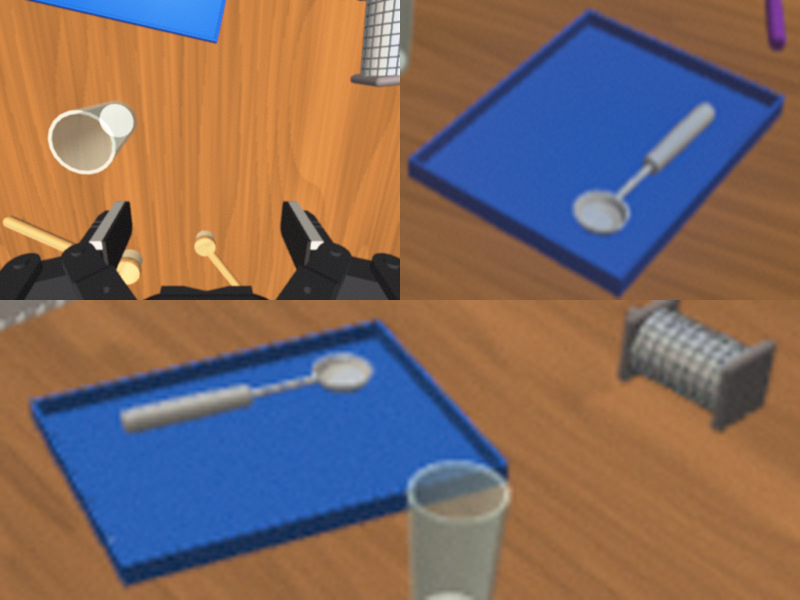

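Crop readings: in the scene the rim-top corners are about (307,191), (379,220), (240,241) and (318,280). In the side view they are (279.5,113), (193,133.5), (312,148.5) and (216,175). The spoon's bowl is toward +x.

```bash
python3 - <<'E'
from h import *
a=snap('scene');b=snap('side')
L=[]
for s,P in((a,[(307.2,191.1),(239.7,241.4),(318.1,279.5),(378.9,220.3)]),(b,[(215.8,174.8),(311.7,148.5),(279.5,113),(193.3,133.5)])):
    W=np.array([onplane(s,q,20)[:2] for q in P]); L.append(W); print(W.round().tolist(),np.linalg.norm(W-np.roll(W,-1,0),axis=1).round())
W=(L[0]+L[1])/2;c=W.mean(0);d=(W[1]-W[0])+(W[2]-W[3]);a1=np.arctan2(d[1],d[0])
d2=(W[3]-W[0])+(W[2]-W[1]);a2=np.arctan2(d2[1],d2[0])-np.pi/2;print(c,np.degrees([a1,a2]))
th=(a1*.6+a2*.4);x=np.array([np.cos(th),np.sin(th)]);y=np.array([-x[1],x[0]])
o=c+94*x-53*y;print('brush target',o,'grip',o-75*x,np.degrees(th))
for s,bo,en in((a,(200,210),(312,105)),):
    f=lambda p:onplane(s,(236+p[0]/2.667,187+p[1]/2.941),8)[:2]
    p,q=f(bo),f(en);print('sp',p,q,np.degrees(np.arctan2(*(p-q)[::-1])))
f=lambda p:onplane(b,(185+p[0]/4,108+(p[1]-300)/4),8)[:2]
p,q=f((343,372)),f((124,418));print('sp',p,q,np.degrees(np.arctan2(*(p-q)[::-1])))
E
```

```text
[[333.0, 179.0], [640.0, 112.0], [681.0, 338.0], [381.0, 406.0]] [314. 230. 308. 232.]
[[324.0, 168.0], [636.0, 105.0], [684.0, 335.0], [375.0, 398.0]] [318. 235. 316. 236.]
[506.71009401 255.2291136 ] [-12.00556868 -11.60558885]
brush target [587.82875255 184.06196361] grip [514.42592182 199.4575617 ] -11.845576746472336
sp [603.93709246 293.40342071] [408.06775331 343.21562178] -14.268609309260569
sp [620.34078969 299.95309829] [432.04315134 349.61139861] -14.773806236619171
```

```bash
python3 -m creep '[[[-0.021,-0.020,0.003],[0,0,0],100],[[-0.021,-0.020,0.003],[0,0,0],100],[[-0.021,-0.020,0.003],[0,0,0],100],[[-0.021,-0.020,0.003],[0,0,0],100],[[-0.021,-0.020,0.003],[0,0,0],100],[[-0.021,-0.020,0.003],[0,0,0],100],[[-0.021,-0.020,0.003],[0,0,0],100],[[-0.021,-0.020,0.003],[0,0,0],100],[[-0.021,-0.020,0.003],[0,0,0],100],[[-0.021,-0.020,0.003],[0,0,0],100]]'
python3 -m creep '[[[0,0,0],[0,0,-0.115],100],[[0,0,0],[0,0,-0.115],100],[[0,0,0],[0,0,-0.115],100],[[0,0,0],[0,0,-0.115],100],[[0,0,0],[0,0,-0.115],100],[[0,0,0],[0,0,-0.115],100],[[0,0,0],[0,0,-0.115],100],[[0,0,0],[0,0,-0.115],100],[[0,0,0],[0,0,-0.115],100],[[0,0,0],[0,0,-0.115],100]]'
cat > g.py <<'E'
import sys
from h import *
from scipy.spatial.transform import Rotation as Ro
w=snap('wrist',sys.argv[1] if len(sys.argv)>1 else None)
o=arm.observe();q=o['orientation'];R=Ro.from_quat([*q[1:],q[0]]).as_matrix();p=o['tool_pos']
print(o['t'],p.round(1),'toolx yaw',np.degrees(np.arctan2(R[1,0],R[0,0])).round(1),R[:,2].round(3))
E
python3 g.py w1.png
```

```text
t: 1.28
tool_pos: [424.0, -210.9, 201.4]
orientation: [0.0, 0.707, 0.707, 0.0]
wrist_force: [0.5, 0.7, 0.5]
opening: 0.999
grip_force: 0.0
t: 2.12
tool_pos: [425.0, -210.0, 201.5]
orientation: [0.0, 0.206, 0.979, -0.0]
wrist_force: [-0.7, -0.5, -0.1]
opening: 1.0
grip_force: 0.0
2.1667 [ 425.  -210.   201.5] toolx yaw 156.4 [ 0. -0. -1.]
```

View pics/w1.png

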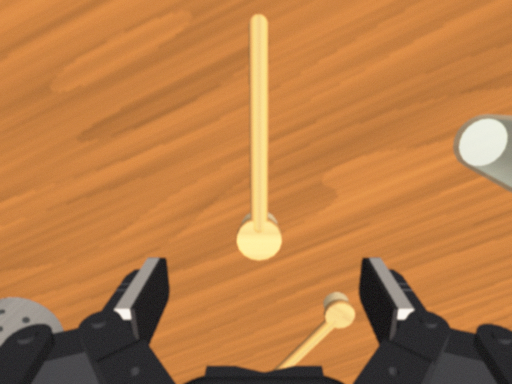

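The wrist view shows the brush lying vertically, well centred: head top at about (259.5,239), handle end at about (259,17), and handle at (261,225)–(259,30).

```bash
python3 - <<'E'
from h import *
s=snap('wrist')
hsv=cv2.cvtColor(s['color'],cv2.COLOR_RGB2HSV)
m=((s['color'][...,0]>225)&(s['color'][...,2]>95)).astype(np.uint8)
n,l,st,c=cv2.connectedComponentsWithStats(m)
i=max(range(1,n),key=lambda i:st[i,4]);print(st[i],c[i])
mm=l==i
def row(v): u=np.where(mm[v])[0]; return ((u.min()+u.max())/2,v)
for v,z in((30,10),(80,14),(130,18),(180,22),(205,24),(239,34)): print(row(v),onplane(s,row(v),z).round(1))
H=onplane(s,row(239),34);E=onplane(s,(259,st[i,1]),9)
d=(H-E)[:2];L=np.linalg.norm(d);d/=L;print(H,E,L,np.degrees(np.arctan2(d[1],d[0])),'grip',H[:2]-75*d,E[:2]+138*d)
E
```

```text
[ 236   14   46  247 4814] [259.07582052 153.59576236]
(np.float64(259.0), 30) [ 309.6 -165.3   10. ]
(np.float64(259.5), 80) [ 349.1 -182.2   14. ]
(np.float64(259.5), 130) [ 391.1 -200.7   18. ]
(np.float64(259.0), 180) [ 436.1 -221.    22. ]
(np.float64(259.0), 205) [ 460.  -231.6   24. ]
(np.float64(258.5), 239) [ 490.6 -245.5   34. ]
[ 490.56515526 -245.47527221   34.        ] [ 297.57979732 -160.0083125     9.        ] 211.063851902895 -23.887000185204563 grip [ 421.9892162  -215.10521159] [ 423.75952519 -215.88922405]
```

```bash
python3 -m creep '[[[0,-0.003,0.022],[0,0,0],100],[[0,-0.003,0.022],[0,0,0],100],[[0,0,0.022],[0,0,0],100],[[0,0,0.022],[0,0,0],100],[[0,0,0.022],[0,0,0],100],[[0,0,0.022],[0,0,0],100],[[0,0,0.022],[0,0,0],100],[[0,0,0.022],[0,0,0],100],[[0,0,0.021],[0,0,0],100],[[0,0,0],[0,0,0],100]]'
python3 -m creep '[[[0,0,0],[0,0,0],50],[[0,0,0],[0,0,0],40],[[0,0,0],[0,0,0],30],[[0,0,0],[0,0,0],25],[[0,0,0],[0,0,0],15],[[0,0,0],[0,0,0],5],[[0,0,0],[0,0,0],0],[[0,0,0],[0,0,0],0],[[0,0,0],[0,0,0],0],[[0,0,0],[0,0,0],0]]'
```

```text
t: 3.05
tool_pos: [419.5, -213.4, 0.9]
orientation: [-0.003, 0.21, 0.978, 0.001]
wrist_force: [-0.8, 0.2, 0.2]
opening: 0.996
grip_force: 0.0
t: 3.88
tool_pos: [423.4, -216.0, 5.5]
orientation: [0.001, 0.209, 0.978, -0.0]
wrist_force: [-0.7, 0.2, 6.8]
opening: 0.189
grip_force: 58.4
```

```bash
python3 -m creep '[[[0,0,-0.005],[0,0,0],0],[[0,0,-0.015],[0,0,0],0],[[0,0,-0.022],[0,0,0],0],[[0,0,-0.025],[0,0,0],0],[[0,0,-0.025],[0,0,0],0],[[0,0,-0.025],[0,0,0],0],[[0,0,-0.025],[0,0,0],0],[[0,0,-0.025],[0,0,0],0],[[0,0,-0.018],[0,0,0],0],[[0,0,-0.008],[0,0,0],0]]'; python3 g.py w2.png
```

```text
t: 4.72
tool_pos: [423.8, -216.3, 200.4]
orientation: [0.002, 0.209, 0.978, -0.001]
wrist_force: [0.9, -0.5, -0.7]
opening: 0.187
grip_force: 58.5
4.7667 [ 424.1 -216.5  200.7] toolx yaw 155.9 [ 0.005 -0.003 -1.   ]
```

View pics/w2.png

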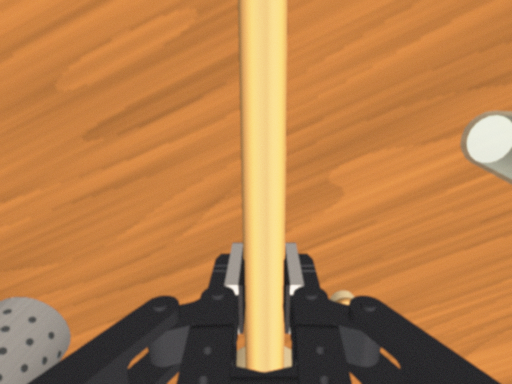

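The brush is held straight and level: the handle runs vertically at u≈264 between the pads. Now the carry over the tumbler at z≈200.

```bash
python3 -m creep '[[[0.002,0.008,0],[0,0,0],0],[[0.003,0.016,0],[0,0,0],0],[[0.005,0.022,0],[0,0,0],0],[[0.005,0.024,0],[0,0,0],0],[[0.005,0.024,0],[0,0,0],0],[[0.005,0.024,0],[0,0,0],0],[[0.005,0.024,0],[0,0,0],0],[[0.005,0.024,0],[0,0,0],0],[[0.005,0.024,0],[0,0,0],0],[[0.005,0.024,0],[0,0,0],0]]'
python3 -m creep '[[[0.005,0.024,0],[0,0,0],0],[[0.005,0.024,0],[0,0,0],0],[[0.005,0.024,0],[0,0,0],0],[[0.005,0.024,0],[0,0,0],0],[[0.005,0.024,0],[0,0,0],0],[[0.005,0.024,0],[0,0,0],0],[[0.005,0.024,0],[0,0,0],0],[[0.004,0.018,0],[0,0,0],0],[[0.002,0.012,0],[0,0,0],0],[[0,0.004,0],[0,0,0],0]]'
python3 -m creep '[[[0,0,0],[0,0,-0.02],0],[[0,0,0],[0,0,-0.03],0],[[0,0,0],[0,0,-0.03],0],[[0,0,0],[0,0,-0.03],0],[[0,0,0],[0,0,-0.03],0],[[0,0,0],[0,0,-0.03],0],[[0,0,0],[0,0,-0.02],0],[[0,0,0],[0,0,0],0],[[0,0,0],[0,0,0],0],[[0,0,0],[0,0,0],0]]'
python3 g.py w3.png
```

```text
t: 5.6
tool_pos: [467.0, 0.3, 195.0]
orientation: [-0.002, 0.209, 0.978, -0.0]
wrist_force: [-0.1, -0.1, -0.6]
opening: 0.186
grip_force: 58.6
t: 6.43
tool_pos: [512.7, 200.9, 195.3]
orientation: [-0.002, 0.208, 0.978, -0.001]
wrist_force: [0.1, 0.2, -1.3]
opening: 0.187
grip_force: 58.6
t: 7.27
tool_pos: [513.9, 198.9, 197.2]
orientation: [-0.0, 0.116, 0.993, -0.0]
wrist_force: [-0.6, -0.2, -1.4]
opening: 0.191
grip_force: 58.6
7.3167 [513.9 199.  197.2] toolx yaw 166.7 [-0. -0. -1.]
```

View pics/w3.png

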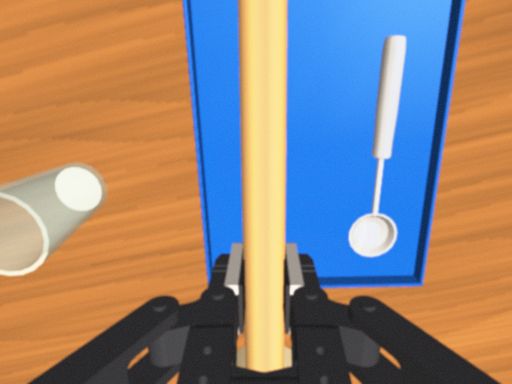

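The view shows the tray's -y rim from about (185,0) to (210,285), the +y rim from (465,0) to (423,287), and the +x end at v≈287. The spoon runs from (397,40) to (373,235). The brush is over the empty half.

```bash
python3 - <<'E'
from h import *
s=snap('wrist'); hsv=cv2.cvtColor(s['color'],cv2.COLOR_RGB2HSV)
m=(hsv[...,0]>100)&(hsv[...,0]<130)&(hsv[...,1]>120)
P=lambda u,v,z=20:onplane(s,(u,v),z)[:2]
l=[];r=[]
for v in range(20,270,10):
    u=np.where(m[v])[0]; l.append(P(u.min(),v)); r.append(P(u.max(),v))
b=[P(u,np.where(m[:,u])[0].max()) for u in list(range(218,236,4))+list(range(325,415,10))]
def fit(p):
    vx,vy,x,y=cv2.fitLine(np.array(p,np.float32),cv2.DIST_HUBER,0,.01,.01).ravel(); return np.degrees(np.arctan2(vy,vx))%180,np.array([x,y])
(al,pl),(ar,pr),(ab,pb)=fit(l),fit(r),fit(b); print('left',al,pl,'right',ar,pr,'end',ab,pb)
th=np.radians(((al+ar)/2)-180);x=np.array([np.cos(th),np.sin(th)]);y=np.array([-x[1],x[0]])
print('width',(pr-pl)@y)
c=((pl+pr)@y/2)*y+((pb@x)-160)*x
print('tray',c,np.degrees(th))
w,bo=P(397,40,10),P(373,235,8); d=bo-w;print('spoon',w,bo,np.degrees(np.arctan2(d[1],d[0])))
hd=[];
y0=lambda v:np.mean(np.where((s['color'][v,:,0]>200)&(s['color'][v,:,2]<200)&(np.abs(np.arange(512)-264)<40))[0])
o=arm.observe();z=o['tool_pos'][2]
A=P(y0(10),10,z+8);B=P(y0(230),230,z+16);d=B-A;ba=np.arctan2(d[1],d[0]);print('brush yaw',np.degrees(ba),A,B)
t=c+94*x-53*y;print('target origin',t,'grip',t-75*x,'tool',o['tool_pos'])
E
```

```text
left 168.00322 [473.13977 140.38747] right 168.0376 [529.22845 370.8957 ] end 63.70312 [637.73444 213.75273]
width 237.13007
tray [483.84125 259.3214 ] -11.979584
spoon [429.0746223  341.53345902] [618.91614296 296.18027206] -13.436139225671035
brush yaw -12.97557822813052 [410.91247155 222.49104617] [491.82488543 203.84726632]
target origin [564.7932  187.96472] grip [491.42657 203.53195] tool [513.92460681 199.15005202 197.2658063 ]
```

```bash
python3 - <<'E'
from h import *
s=snap('wrist'); hsv=cv2.cvtColor(s['color'],cv2.COLOR_RGB2HSV)
m=(hsv[...,0]>100)&(hsv[...,0]<130)&(hsv[...,1]>120)
x=np.array([.9782,-.2076])
for u in range(330,421,15):
    v=np.where(m[:295,u])[0].max(); p=onplane(s,(u,v),20)[:2];print(u,v,p.round(1),(p@x).round(1))
print(np.array([506.7,255.2])@x+160)
E
```

```text
330 286 [664.  238.8] 599.9
345 286 [667.8 255.1] 600.3
360 286 [671.6 271.4] 600.6
375 285 [674.1 287.8] 599.7
390 285 [678.  304.1] 600.0
405 285 [681.8 320.4] 600.4
420 285 [685.6 336.6] 600.8
602.67442
```

The tray centre is at about (511,255) with yaw -12°, the spoon yaw is -13.4° and the brush yaw is -13°. The tool is already within 2 mm of target, so I lower it, fast at first and then slowly near the floor.

```bash
python3 -m creep '[[[0,0,0.010],[0,0,0],0],[[0,0,0.020],[0,0,0],0],[[0,0,0.022],[0,0,0],0],[[0,0,0.022],[0,0,0],0],[[0,0,0.022],[0,0,0],0],[[0,0,0.022],[0,0,0],0],[[0,0,0.020],[0,0,0],0],[[0,0,0.018],[0,0,0],0],[[0,0,0.010],[0,0,0],0],[[0,0,0.004],[0,0,0],0]]'
python3 -m creep '[[[0,0,0],[0,0,0],0],[[0,0,0],[0,0,0],0],[[0,0,0.003],[0,0,0],0],[[0,0,0.003],[0,0,0],0],[[0,0,0.003],[0,0,0],0],[[0,0,0.002],[0,0,0],0],[[0,0,0.002],[0,0,0],0],[[0,0,0],[0,0,0],0],[[0,0,0],[0,0,0],0],[[0,0,0],[0,0,0],0]]'
```

```text
t: 8.25
tool_pos: [512.0, 198.9, 24.9]
orientation: [-0.002, 0.115, 0.993, -0.001]
wrist_force: [-0.9, 0.8, -1.3]
opening: 0.192
grip_force: 58.6
t: 9.08
tool_pos: [514.0, 199.4, 14.4]
orientation: [0.0, 0.115, 0.993, 0.0]
wrist_force: [0.4, 0.3, -1.5]
opening: 0.192
grip_force: 58.6
```

```bash
python3 -m creep '[[[0,0,0.001],[0,0,0],0],[[0,0,0.001],[0,0,0],0],[[0,0,0.001],[0,0,0],0],[[0,0,0.001],[0,0,0],0],[[0,0,0.001],[0,0,0],0],[[0,0,0],[0,0,0],0],[[0,0,0],[0,0,0],0],[[0,0,0],[0,0,0],0],[[0,0,0],[0,0,0],0],[[0,0,0],[0,0,0],0]]'
```

```text
t: 9.92
tool_pos: [514.1, 199.4, 9.4]
orientation: [0.0, 0.115, 0.993, 0.0]
wrist_force: [0.1, -0.5, -1.2]
opening: 0.192
grip_force: 58.6
```

```bash
python3 -m creep '[[[0,0,0.0005],[0,0,0],0],[[0,0,0.0005],[0,0,0],0],[[0,0,0],[0,0,0],0],[[0,0,0],[0,0,0],0],[[0,0,0],[0,0,0],0],[[0,0,0],[0,0,0],0],[[0,0,0],[0,0,0],0],[[0,0,0],[0,0,0],0],[[0,0,0],[0,0,0],0],[[0,0,0],[0,0,0],0]]'
```

```text
t: 10.75
tool_pos: [514.1, 199.4, 8.5]
orientation: [0.0, 0.115, 0.993, 0.0]
wrist_force: [-1.8, 0.3, 3.2]
opening: 0.188
grip_force: 59.0
```

Contact: the force turned from -1.2 to +3.2 N at the expected height. I open gently and rise.

```bash
python3 -m creep '[[[0,0,0],[0,0,0],22],[[0,0,0],[0,0,0],25],[[0,0,0],[0,0,0],30],[[0,0,0],[0,0,0],38],[[0,0,0],[0,0,0],46],[[0,0,0],[0,0,0],55],[[0,0,0],[0,0,0],60],[[0,0,0],[0,0,0],60],[[0,0,0],[0,0,0],60],[[0,0,0],[0,0,0],60]]'
python3 -m creep '[[[0,0,-0.005],[0,0,0],60],[[0,0,-0.010],[0,0,0],60],[[0,0,-0.020],[0,0,0],60],[[0,0,-0.022],[0,0,0],60],[[0,0,-0.022],[0,0,0],60],[[0,0,-0.022],[0,0,0],60],[[0,0,-0.022],[0,0,0],60],[[0,0,-0.022],[0,0,0],60],[[0,0,-0.020],[0,0,0],60],[[0,0,-0.010],[0,0,0],60]]'
python3 - <<'E'
from h import *
w=snap('wrist');b=snap('side')
o=np.zeros((600,800,3),np.uint8)
r=lambda c,s:cv2.resize(c,s,interpolation=cv2.INTER_CUBIC)
o[:300,:400]=r(w['color'],(400,300));o[300:]=r(b['color'][108:183,185:385],(800,300));o[:300,400:]=r(snap('scene')['color'][180:292,236:386],(400,300))
cv2.imwrite('pics/f.png',o[...,::-1])
E
```

```text
t: 11.58
tool_pos: [514.0, 199.3, 8.3]
orientation: [0.0, 0.115, 0.993, -0.0]
wrist_force: [0.7, 0.6, -0.4]
opening: 0.597
grip_force: 0.0
t: 12.42
tool_pos: [515.7, 199.9, 187.4]
orientation: [0.003, 0.115, 0.993, 0.001]
wrist_force: [0.3, -0.6, 0.7]
opening: 0.597
grip_force: 0.0
```

View pics/f.png

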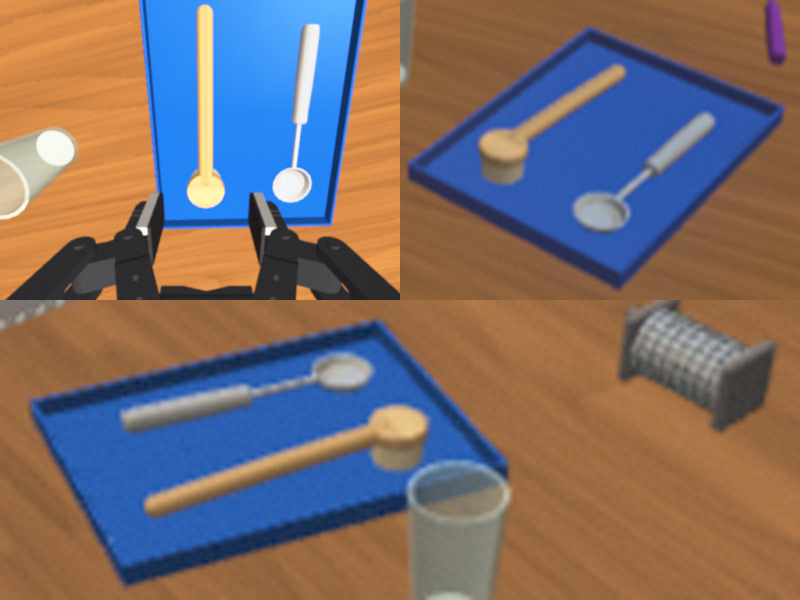

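The brush lies flat, bristles down, in the empty half and parallel to the spoon. Its head is at (490,155) in the scene crop, at the same end as the spoon's bowl. The spoon and tumbler have not moved.

```bash
python3 -c "
from station import arm
print(arm.finish_job())"
```

```text
the job is handed in; nothing more can be done
None
```

The job is handed in: the 237 mm dish brush lies bristles down on the tray floor in the empty half, parallel to the spoon with its head at the bowl end, and the final pictures show the spoon and tumbler undisturbed.

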